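# Shut down the dust extraction at the turning bench

### The job

Shut down the dust extraction: first press the red stop button on the grey control box gently all the way in and let it come out again, without pressing the green, black or white button. Then, with the fingertips on the outside of the yellow tab only (do not pinch or pull it), push the dust port's gate gently until it is fully shut. Leave the goblet, tin, offcut, wooden disc, bowl and tools where they are, and withdraw clear of everything.

Things in the scene. Friction and masses are not known exactly. Their poses are not given: they have to be found in the camera images.
- red (a joint): Travel of the red stop button: how far the cap is pressed in, in m: 0 = out, 0.006 = fully in. A spring pushes back with about 1.5 N at first and 5 N fully in, and brings it out again when let go
- red_base: Steel collar of the red stop button, 42 mm across, 12 mm high, on the control box. Origin: centre of its underside, 60 mm above the bench
- red_top (a point): Red stop push button, cap 26 mm across and steel collar 42 mm across, on top of the control box; press it straight down. This point: centre of the cap's top face, 82 mm above the bench when out; it goes down with the cap
- green (a joint): Travel of the green start button, which must not be pressed: how far the cap is pressed in, in m: 0 = out, 0.006 = fully in
- green_top (a point): Green start button, same make as the red one, not to be pressed. This point: centre of the cap's top face, 82 mm above the bench when out; it goes down with the cap
- black (a joint): Travel of the black jog button, which must not be pressed: how far the cap is pressed in, in m: 0 = out, 0.006 = fully in
- black_top (a point): Black jog button, same make as the red one, not to be pressed. This point: centre of the cap's top face, 82 mm above the bench when out; it goes down with the cap
- white (a joint): Travel of the white lamp button, which must not be pressed: how far the cap is pressed in, in m: 0 = out, 0.006 = fully in
- white_top (a point): White lamp button, same make as the red one, not to be pressed. This point: centre of the cap's top face, 82 mm above the bench when out; it goes down with the cap
- panel: Grey control box with an aluminium top plate, fixed to the bench, 85 x 230 x 60 mm (x, y, z). Its four buttons (red, green, black, white) stand in one row along its y axis, 50 mm apart, in any order. Origin: centre of the underside; z up
- gate_base: Blue dust port fixed to the bench, 120 x 120 x 45 mm, with aluminium rails up to 57 mm high, a black round mouth on top and a 40 mm grey pipe stub at its +x side. Origin: centre of the underside; z up; the gate shuts along its +x axis
- gate (a joint): How far the sliding gate of the dust port is open, in m: 0 = shut against its stop (mouth covered), 0.07 = fully open. It starts 0.045 to 0.062 open. It slides level along the port's x axis, tab side out at -x, takes about 2.5 N of friction and stays where it is left
- tab_face (a point): Centre of the outer face of the gate's upright yellow tab, 66 mm above the bench; the face is 60 mm wide, reaches from 44 to 88 mm above the bench and looks along the port's -x axis. The tab moves with the gate; push this face along the port's +x axis to shut it. The point's axes are those of the port. The bench in front of the tab is free for at least 60 mm
- tab_back (a point): Centre of the inner side of the yellow tab (the side towards the port), 69 mm above the bench and 14 mm behind the outer face: a raised yellow pad 54 mm wide, from 51 to 87 mm above the bench. The fingers must not press on it, as a pinch or a pull on the tab would
- goblet: Small turned wooden goblet, standing, 48 mm across, 85 mm tall, easily tipped, on the robot's side of the control box. Bystander. Origin: centre of the underside
- wax_tin: Green wax tin with a steel lid, 52 mm across, 70 mm tall, standing beside the gate's tab (its centre about 110 mm from the tab's line of travel). Bystander. Origin: centre of the underside
- offcut: Dark wooden offcut, 35 x 70 x 30 mm, lying behind the control box. Bystander. Origin: centre of the underside
- blank: Light wooden disc, 60 mm across, 40 mm tall, near the robot. Bystander. Origin: centre of the underside
- bowl: Turned wooden bowl, 110 mm across, 45 mm tall, at the far side of the bench. Bystander. Origin: centre of the underside
- mallet: Mallet with wooden handle and black head, 240 mm long, lying at the right of the work. Bystander. Origin: underside of the tool, handle to its -x
- gouge: Turning tool with blue handle, 260 mm long, lying at the left of the work. Bystander. Origin: underside of the tool, handle to its -x

How it is judged:
On the way, in this order (a step that is already met when the one before it is completed fails the run):
1. the red stop button is pressed in, with the gate still open (value of joint red above 0.0048 m and value of joint gate above 0.03 m), for 0.05 s.
2. the red button is out again, with the gate still open (value of joint red below 0.0015 m and value of joint gate above 0.03 m), for 0.05 s.
3. the gate is fully shut (value of joint gate below 0.003 m), for 0.2 s.
At the end, for the whole second after the job is handed in: The gate is within 3 mm of its stop, all four buttons are out (within 1.5 mm), and every bystander is at rest within 15 mm of where it started (value of joint gate below 0.003 m and value of joint each of red, green, black, white below 0.0015 m and distance of each of goblet, wax_tin, offcut, blank, bowl, mallet, gouge from where it was at the start of the episode below 0.015 m and linear speed of each of goblet, wax_tin, offcut, blank, bowl, mallet, gouge below 0.02 m/s); the robot touches nothing.
It fails at once if the green, black or white button is pressed (more than 2.5 mm) (value of joint any of green, black, white above 0.0025 m).
It fails at once if the fingers press on the inner side of the tab (it is pinched or pulled) (contact force between gate_c3 and the fingers above 3 N).
It fails at once if the red button or the dust port with its gate is rammed (over 40 N) (contact force between any of gate_base, red_base and the arm above 40 N).
It fails at once if a bystander is lifted or moved more than 15 mm (distance of any of goblet, wax_tin, offcut, blank, bowl, mallet, gouge from where it was at the start of the episode above 0.015 m).
It also fails if it takes over 48 s, if anything falls off the work surface, if the arm or the gripper's body presses on something with over 40 N, if the wrist force passes 120 N, or if a joint passes its speed limit or range.

### The arm

A 6-joint arm with a two-finger parallel gripper is mounted at the origin on the work surface. World frame = base frame: x ahead of the robot, y to its left, z up, the work surface at z = 0. Lengths are in m, angles in rad, forces in N, time in s.
With the tool pointing down it reaches from about 0.35 to 1 m from the base axis. Payload 7.1 kg.
Tool frame: the origin (TCP) lies at the very end of the fingers, on their centre line; the grasp point (between the pads) lies 19 mm behind it; z points along the fingers, y is the line along which they close (so a half turn about z gives the same grasp; the last joint's range is limited). The gripper opens to 85 mm and grips with 20 to 120 N. Pads are 22 mm wide; open, the fingers measure 114 mm over their backs; the gripper's body (76 mm by 85 mm) begins 54 mm behind the grasp point. The pads swing forward as they close: fully open they stand 13 mm farther back than shut.
Start: joints at [-1.251, 0.423, 1.63, -0, 1.089, -0.019], TCP at [0.208, -0.589, 0.231] pointing down, gripper open.
Joint ranges: [-3, 3], [-0.9, 2.11], [0.09, 2.58], [-1.31, 4.45], [0.11, 2.69], [-2.54, 2.54]. Speed limits (rad/s): [2.39, 2.39, 3.01, 3.14, 3.14, 3.14].

### API

Orientations are given as a unit quaternion [w, x, y, z].
In Python, from bench import * gives the robot as it stands. The module is installed in compiled form; this text tells all that it offers.
- The arm moves only by the shell command python3 -m pendant 'ROWS' [FORCE]. ROWS is JSON, one flat list of numbers, 7 for each row, row after row: the shift along the world's x, y, z normalised to -1 to 1, where 1 is 2 cm, then the turn, a rotation vector about the world's x, y, z normalised to -1 to 1, where 1 is 0.12 rad, then the gripper's target within -1 to 1 (fully open at 1, half-way at 0, shut at -1). In form: [tx, ty, tz, ax, ay, az, claw, tx, ty, tz, ax, ay, az, claw, ...]. A call has 1 to 5 rows; each row shifts and turns the commanded pose from where the row before left it; what a row does not reach is not made up. A row lasts 1/8 s, in which the tool goes at most 62.5 mm and 10.7 degrees, less where a joint would pass 70% of its speed; a pose out of reach is approached as far as the arm can. A call with a number of a shift or a turn outside -1 to 1 is refused whole. A call with a gripper value outside its range is refused whole. The fingers move at their own pace and stop on an object; FORCE is the grip in N (left out, the last holds). Time passes only in rows, so rows that do not move let the fingers close. It gives the time, the measured TCP pose, the force, the opening and the grip force at its end, in the units of the state.
- get_obs(): the state, without advancing time (a new reading comes with each control period).
- read_camera(name): name is "side" or "top"; returns a dict with "image" (384x512x3 uint8, red, green, blue), "vertical_fov" (degrees; the focal length in pixels is half the picture's height over the tangent of half this angle, whatever the lens; pixels are square), "cx", "cy" (the principal point, pixels), "position" and "orientation" of the camera in the world. Camera axes: x right, y up, looking along -z (the intrinsics and any distortion apply to the point x, -y, -z); pixel columns grow to the right and rows downward; lengths in m; the calibration is good to about 2 mm. A picture is of the moment at which its call begins. There is no depth.
- close_job(): hands the job in; it is judged then, once.
Trained networks look in a picture, given as the dict that the camera call returned (one of the last four; its "shot" number tells which), for a name from the list of things; names that differ only in an ending like _2 or _b are one class to them, and where a whole thing is asked for, a point or a joint stands for the part that bears it (a point fixed in the world has none). Each returns a list of dicts, best first, with "conf" (0 to 1); they miss things now and then, are a little off and sometimes report something else, mostly with a low value. They report only what shows in the picture. A call takes as long as a camera call.
- recognise(picture, name): "uv" ([column, row] in pixels, amid what is visible of it).
- silhouettes(picture, name): "mask" (384x512 bool, what is visible of it) and "uv" ([column, row] in pixels, amid what is visible of it).
- pinpoint(picture, name): "uv" ([column, row] in pixels: a listed point, or the origin of a listed thing).
The state is a dict: "time_s": time; "qpos": joint angles; "joint_vel": joint speeds; "joint_efforts": joint torques, N m; "ee_pos": TCP position; "eef_rot": TCP orientation; "wrist_force": force on the tool from outside, world axes, zero at the start; "moment": the same for the moment, N m; "grip_width": opening from 0.0 (shut) to 1.0 (fully open); "grip_force": force on a finger pad.
Only numpy, scipy, OpenCV 4.12 (cv2) and the standard library are available. Lean on these libraries where they do the work, as an engineer would, in place of code of your own. Each camera call takes 0.05 s, during which the arm holds its last target. There are 200 camera calls.

## Working session

There is one attempt and no reset: what is moved stays moved. The work goes in short steps, Python scripts to look and compute and a shell command to move; the robot and the scene stay as the last step left them, time stands still between calls to the robot, and variables do not carry over. Pictures are saved under pics/ and viewed, at most 10 in all, crops included, and the job is handed in when it is done.

```bash
mkdir -p pics; cat > h.py <<'E'
from bench import *
import numpy as np, cv2
from scipy.spatial.transform import Rotation as R
def ray(p,uv):
    f=192/np.tan(np.radians(p["vertical_fov"])/2)
    d=np.array([(uv[0]-p["cx"])/f,-(uv[1]-p["cy"])/f,-1.])
    q=p["orientation"]
    return np.array(p["position"]),R.from_quat([q[1],q[2],q[3],q[0]]).as_matrix()@d
def onz(p,uv,z):
    o,d=ray(p,uv); return o+d*(z-o[2])/d[2]
E
python3 - <<'E'
from h import *
P={}
for n in("top","side"):
    p=read_camera(n);P[n]=p
    cv2.imwrite(f"pics/{n}0.png",p["image"][:,:,::-1])
    print(n,{k:v for k,v in p.items() if k!="image"})
Z=dict(red_top=.082,green_top=.082,black_top=.082,white_top=.082,panel=0,gate_base=0,tab_face=.066,tab_back=.069,goblet=0,wax_tin=0,offcut=0,blank=0,bowl=0,mallet=0,gouge=0)
for k,z in Z.items():
    for n,p in P.items():
        for r in pinpoint(p,k)[:2]: print(k,n,np.round(r["uv"]),round(r["conf"],2),np.round(onz(p,r["uv"],z),3))
print(get_obs())
E
```

```text
top {'vertical_fov': 53.51858767973766, 'cx': 260.368473072973, 'cy': 194.79037416013804, 'position': array([3.72324356e-01, 1.82575266e-04, 1.13219981e+00]), 'orientation': array([ 0.71004676,  0.06402076, -0.06982147, -0.69775347]), 'shot': 1}
side {'vertical_fov': 52.55603772659873, 'cx': 250.68188538723837, 'cy': 192.28244945607466, 'position': array([0.25675702, 0.58129927, 0.80662131]), 'orientation': array([-0.24430235, -0.09922131,  0.35938232,  0.89516247]), 'shot': 2}
red_top top [203. 176.] 0.47 [0.627 0.157 0.082]
red_top side [209. 236.] 0.52 [0.624 0.155 0.082]
green_top top [217. 178.] 0.64 [0.62  0.116 0.082]
green_top top [205. 181.] 0.45 [0.61  0.15  0.082]
green_top side [226. 223.] 0.62 [0.611 0.102 0.082]
black_top top [187. 174.] 0.59 [0.631 0.202 0.082]
black_top side [331. 260.] 0.61 [0.353 0.072 0.082]
black_top side [197. 250.] 0.51 [0.624 0.202 0.082]
white_top top [168. 172.] 0.48 [0.635 0.255 0.082]
white_top top [217. 178.] 0.18 [0.619 0.116 0.082]
white_top side [177. 262.] 0.66 [0.644 0.25  0.082]
white_top side [130. 346.] 0.36 [0.604 0.442 0.082]
pan
[... 1281 characters left out ...]
ay([-1.25100204e+00,  4.23093451e-01,  1.62988344e+00, -1.33061361e-05,
        1.08861940e+00, -1.89935697e-02]), 'joint_vel': array([-4.65983145e-04, -3.57141453e-04,  1.39555072e-03,  9.38951640e-05,
       -2.98503209e-05, -5.75327358e-04]), 'joint_efforts': array([ 1.46143458e-05, -5.57334888e+01, -2.82141334e+01, -1.74023398e-05,
        9.04157587e-04,  3.48406232e-06]), 'ee_pos': array([ 0.20773609, -0.5894541 ,  0.23132967]), 'eef_rot': array([-9.12034597e-07,  9.85686603e-01,  1.68588023e-01, -6.10004610e-06]), 'wrist_force': array([-1.09204208,  1.03072671,  0.84291637]), 'moment': array([-0.00502049,  0.02258778, -0.01798401]), 'grip_force': 0.0, 'grip_width': 1.0011253806247808}
```

```bash
python3 - <<'E'
import cv2
a=cv2.imread("pics/top0.png")[110:290,90:430]; cv2.imwrite("pics/top0c.png",cv2.resize(a,None,fx=2.3,fy=2.3,interpolation=2))
a=cv2.imread("pics/side0.png")[110:370,80:380]; cv2.imwrite("pics/side0c.png",cv2.resize(a,None,fx=2.3,fy=2.3,interpolation=2))
E
```

```text
(no output)
```

View pics/top0c.png

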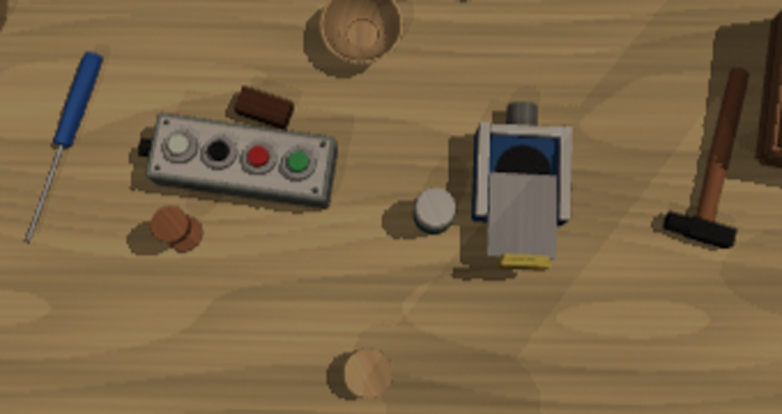

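View pics/side0c.png

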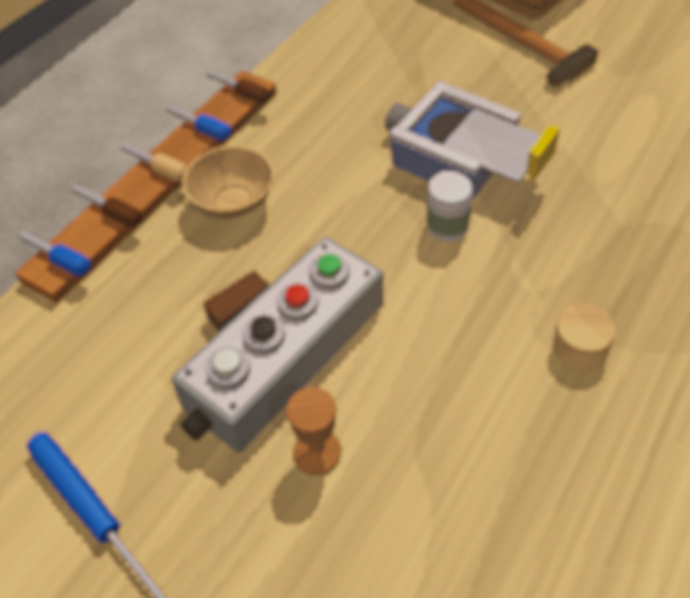

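The top crop shows the row white (178,144), black, red (258,156), green (298,161). The goblet is at (170,225), the tin at (435,210) and the gate's yellow tab at (525,262). The side view agrees. I'll move high over the red button with the fingers closed, squaring the yaw on the way.

```bash

python3 -m pendant '[0.52,0.93,0,0,0,-0.94,-1,0.52,0.93,0,0,0,-0.94,-1,0.52,0.93,0,0,0,-0.94,-1,0.52,0.93,0,0,0,0,-1,0.52,0.93,0,0,0,0,-1]' 30
python3 -m pendant '[0.52,0.93,0,0,0,0,-1,0.52,0.93,0,0,0,0,-1,0.52,0.93,0,0,0,0,-1,0.52,0.93,0,0,0,0,-1,0.52,0.93,0,0,0,0,-1]'
python3 -m pendant '[0.52,0.93,0,0,0,0,-1,0.52,0.93,0,0,0,0,-1,0.52,0.93,0,0,0,0,-1,0.52,0.93,0,0,0,0,-1,0.52,0.93,0,0,0,0,-1]'
python3 -m pendant '[0.52,0.93,0,0,0,0,-1,0.52,0.93,0,0,0,0,-1,0.52,0.93,0,0,0,0,-1,0.52,0.93,0,0,0,0,-1,0.52,0.93,0,0,0,0,-1]'
python3 -m pendant '[0.52,0.93,0,0,0,0,-1,0.52,0.93,0,0,0,0,-1,0.52,0.93,0,0,0,0,-1,0.52,0.93,0,0,0,0,-1,0.52,0.93,0,0,0,0,-1]'
python3 -m pendant '[0.52,0.93,0,0,0,0,-1,0.52,0.93,0,0,0,0,-1,0.52,0.93,0,0,0,0,-1,0.52,0.93,0,0,0,0,-1,0.52,0.93,0,0,0,0,-1]'
python3 -m pendant '[0.52,0.93,0,0,0,0,-1,0.52,0.93,0,0,0,0,-1,0.52,0.93,0,0,0,0,-1,0.52,0.93,0,0,0,0,-1,0.52,0.93,0,0,0,0,-1]'
python3 - <<'E'
from h import *
o=get_obs();print(o["time_s"],o["ee_pos"],o["eef_rot"],o["grip_width"],o["qpos"],o["wrist_force"])
for n in("top","side"):
    i=cv2.imread(f"pics/{n}0.png"); hsv=cv2.cvtColor(i,cv2.COLOR_BGR2HSV)
    p=read_camera(n)
    cv2.imwrite(f"pics/{n}1.png",p["image"][:,:,::-1])
    for nm,a in(("red",(((hsv[...,0]>172)|(hsv[...,0]<6))&(hsv[...,1]>160)&(hsv[...,2]>110))),("green",((hsv[...,0]>45)&(hsv[...,0]<80)&(hsv[...,1]>130))),("yellow",((hsv[...,0]>22)&(hsv[...,0]<32)&(hsv[...,1]>200)))):
        N,L,S,C=cv2.connectedComponentsWithStats(a.astype(np.uint8))
        for s,c in zip(S[1:],C[1:]):
            if s[4]>25: print(n,nm,s,c.round(1),onz(p,c,.08).round(3))
E
```

```text
time_s: 2.22
ee_pos: [0.2602, -0.4955, 0.2314]
eef_rot: [0.0, 1.0, 0.001, 0.0]
wrist_force: [-0.5, 0.2, -0.3]
grip_width: -0.003
grip_force: 0.0
time_s: 2.85
ee_pos: [0.3124, -0.4022, 0.2313]
eef_rot: [0.0, 1.0, 0.0, 0.0]
wrist_force: [-0.4, 1.3, -0.3]
grip_width: 0.0
grip_force: 0.0
time_s: 3.48
ee_pos: [0.3643, -0.3092, 0.2314]
eef_rot: [0.0, 1.0, 0.0, 0.0]
wrist_force: [-0.2, 0.2, 0.4]
grip_width: 0.002
grip_force: 0.0
time_s: 4.1
ee_pos: [0.4162, -0.2162, 0.2314]
eef_rot: [0.0, 1.0, 0.0, 0.0]
wrist_force: [0.2, -0.2, 0.6]
grip_width: -0.001
grip_force: 0.0
time_s: 4.72
ee_pos: [0.468, -0.1231, 0.2314]
eef_rot: [0.0, 1.0, 0.0, 0.0]
wrist_force: [-0.6, 0.1, 0.2]
grip_width: -0.002
grip_force: 0.0
time_s: 5.35
ee_pos: [0.5198, -0.0301, 0.2313]
eef_rot: [0.0, 1.0, 0.0, 0.0]
wrist_force: [-0.4, 0.2, 0.5]
grip_width: -0.003
grip_force: 0.0
time_s: 5.98
ee_pos: [0.5724, 0.0628, 0.2313]
eef_rot: [0.0, 1.0, 0.0, -0.0]
wrist_force: [-0.2, -0.8, 0.0]
grip_width: -0.001
grip_force: 0.0
5.975 [0.57239801 0.06280465 0.23126916] [ 1.24601756e-05  9.99999974e-01  2.22871320e-04 -3.91071861e-05] -0.001141634412050357 [ 8.86270293e-02  3.51571955e-01  1.74077984e+00 -2.06641316e-05
  1.04932097e+00  1.65898791e+00] [-0.20861906 -0.8405986   0.00787271]
top red [198 174   9   7  48] [201.8 177.1] [0.622 0.16  0.08 ]
top green [216 177   7   8  45] [219.  180.2] [0.614 0.111 0.08 ]
side red [417  47  23  13 216] [427.5  53.5] [ 0.398 -1.019  0.08 ]
side red [205 234   9   9  62] [208.8 238.1] [0.621 0.159 0.08 ]
side green [220 222   7   7  34] [222.4 224.9] [0.616 0.11  0.08 ]
side yellow [312 166  10  13  58] [316.4 171.5] [ 0.498 -0.176  0.08 ]
```

```bash

python3 -m pendant '[0.5,0.96,0,0,0,0,-1,0.5,0.96,0,0,0,0,-1,0.5,0.96,0,0,0,0,-1,0.5,0.96,0,0,0,0,-1,0.5,0.96,0,0,0,0,-1]'
python3 -m pendant '[0,0,-1,0,0,0,-1,0,0,-1,0,0,0,-1,0,0,-1,0,0,0,-1,0,0,-1,0,0,0,-1,0,0,-1,0,0,0,-1]'
python3 -m pendant '[0,0,-1,0,0,0,-1,0,0,-0.5,0,0,0,-1,0,0,0,0,0,0,-1]'
python3 - <<'E'
from h import *
for n,b in(("top",(130,230,150,270)),("side",(130,290,150,270))):
    p=read_camera(n); a=p["image"][b[0]:b[1],b[2]:b[3],::-1]
    a=cv2.resize(a,None,fx=3.2,fy=3.2,interpolation=2); a=cv2.copyMakeBorder(a,0,max(0,512-a.shape[0]),0,0,0)
    globals()[n]=a
cv2.imwrite("pics/c2.png",np.hstack([top,side]))
E
```

```text
time_s: 6.7
ee_pos: [0.6224, 0.159, 0.2313]
eef_rot: [0.0, 1.0, 0.0, -0.0]
wrist_force: [-0.6, 0.2, 0.3]
grip_width: 0.0
grip_force: 0.0
time_s: 7.32
ee_pos: [0.6215, 0.1571, 0.1297]
eef_rot: [0.0, 1.0, -0.0, -0.0]
wrist_force: [0.6, -0.7, -0.9]
grip_width: 0.001
grip_force: 0.0
time_s: 7.7
ee_pos: [0.6213, 0.1575, 0.1004]
eef_rot: [0.0, 1.0, 0.0, -0.001]
wrist_force: [-0.6, -0.4, 0.1]
grip_width: -0.0
grip_force: 0.0
```

View pics/c2.png

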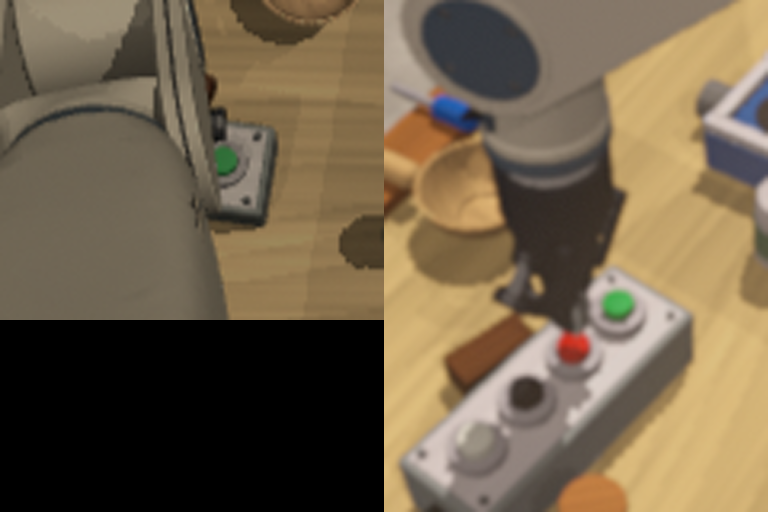

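The side view shows the closed fingertips (575,330) right above the red cap (572,347). I'll press in small steps.

```bash

python3 -m pendant '[0,0.05,-0.5,0,0,0,-1,0,0,-0.3,0,0,0,-1,0,0,-0.15,0,0,0,-1,0,0,0,0,0,0,-1]'
python3 -m pendant '[0,0,-0.1,0,0,0,-1,0,0,-0.1,0,0,0,-1,0,0,0,0,0,0,-1]'
```

```text
time_s: 8.3
ee_pos: [0.6215, 0.1585, 0.0821]
eef_rot: [0.0, 1.0, 0.0, -0.0]
wrist_force: [-1.1, -0.4, 1.1]
grip_width: -0.005
grip_force: 0.6
time_s: 8.68
ee_pos: [0.6219, 0.1586, 0.0785]
eef_rot: [-0.0, 1.0, 0.0, 0.0]
wrist_force: [-1.1, 0.8, 2.7]
grip_width: 0.003
grip_force: 1.7
```

```bash

python3 -m pendant '[0,0,-0.1,0,0,0,-1,0,0,-0.04,0,0,0,-1,0,0,0,0,0,0,-1,0,0,0,0,0,0,-1]'
```

```text
time_s: 9.18
ee_pos: [0.6219, 0.1586, 0.0761]
eef_rot: [-0.0, 1.0, 0.0, 0.0]
wrist_force: [-0.4, -0.6, 7.4]
grip_width: 0.001
grip_force: 3.8
```

Fully in: the force has jumped to 7.4 N and the tip is at 76.1 mm. Next I release it, rise and travel high to a point in front of the tab.

```bash

python3 -m pendant '[0,0,0.3,0,0,0,-1,0,0,0.7,0,0,0,-1,0,0,1,0,0,0,-1,0,0,1,0,0,0,-1,0,0,1,0,0,0,-1]'
python3 -m pendant '[0,0,1,0,0,0,-1,-0.45,-0.81,0,0,0,0,-1,-0.45,-0.81,0,0,0,0,-1,-0.45,-0.81,0,0,0,0,-1,-0.45,-0.81,0,0,0,0,-1]'
python3 -m pendant '[-0.45,-0.81,0,0,0,0,-1,-0.45,-0.81,0,0,0,0,-1,-0.45,-0.81,0,0,0,0,-1,-0.45,-0.81,0,0,0,0,-1,-0.45,-0.81,0,0,0,0,-1]'
python3 -m pendant '[-0.45,-0.81,0,0,0,0,-1,-0.45,-0.81,0,0,0,0,-1,-0.45,-0.81,0,0,0,0,-1,-0.45,-0.81,0,0,0,0,-1,-0.45,-0.81,0,0,0,0,-1]'
python3 -m pendant '[-0.45,-0.81,0,0,0,0,-1,-0.45,-0.81,0,0,0,0,-1,-0.45,-0.81,0,0,0,0,-1,-0.45,-0.81,0,0,0,0,-1,-0.45,-0.81,0,0,0,0,-1]'
python3 -m pendant '[-0.45,-0.81,0,0,0,0,-1,-0.45,0,0,0,0,0,-1,-0.45,0,0,0,0,0,-1,0,0,0,0,0,0,-1]'
python3 - <<'E'
from h import *
p=read_camera("side");q=read_camera("top")
cv2.imwrite("pics/c3.png",cv2.resize(p["image"][90:270,150:390,::-1],None,fx=3.2,fy=3.2,interpolation=2))
for n,z in(("tab_face",.066),("gate_base",0),("red_top",.082),("wax_tin",0)):
    for c in(p,q):
        for r in pinpoint(c,n)[:1]: print(n,r["conf"],np.round(r["uv"]),onz(c,r["uv"],z).round(3))
i=cv2.imread("pics/top0.png"); c=q
# port yaw from initial top picture: crop pixels of rail outer ends
f=lambda x,y:onz(c,(90+x/2.3,110+y/2.3),.057)
l=f(483,122)-f(476,220); r=f(571,127)-f(567,224)
print(np.degrees(np.arctan2(l[1],l[0])),np.degrees(np.arctan2(r[1],r[0])))
E
```

```text
time_s: 9.8
ee_pos: [0.622, 0.1586, 0.1575]
eef_rot: [-0.0, 1.0, 0.0, 0.001]
wrist_force: [0.2, -0.1, -0.3]
grip_width: -0.005
grip_force: 0.0
time_s: 10.42
ee_pos: [0.5845, 0.0922, 0.1748]
eef_rot: [0.0, 1.0, -0.0, -0.001]
wrist_force: [-0.2, 1.1, -0.5]
grip_width: -0.001
grip_force: 0.0
time_s: 11.05
ee_pos: [0.5402, 0.0117, 0.1756]
eef_rot: [0.0, 1.0, 0.0, 0.0]
wrist_force: [0.1, -0.4, 0.5]
grip_width: -0.002
grip_force: 0.0
time_s: 11.68
ee_pos: [0.4951, -0.0693, 0.1755]
eef_rot: [0.0, 1.0, 0.0, 0.0]
wrist_force: [0.1, -0.1, -0.8]
grip_width: 0.006
grip_force: 0.0
time_s: 12.3
ee_pos: [0.4501, -0.1503, 0.1756]
eef_rot: [0.0, 1.0, 0.0, 0.0]
wrist_force: [-0.2, 0.4, 0.2]
grip_width: 0.001
grip_force: 0.0
time_s: 12.8
ee_pos: [0.4229, -0.165, 0.1755]
eef_rot: [-0.0, 1.0, 0.0, -0.0]
wrist_force: [0.3, 0.1, -0.8]
grip_width: 0.0
grip_force: 0.0
tab_face 0.86 [317. 178.] [ 0.491 -0.169  0.066]
tab_face 0.82 [318. 225.] [ 0.494 -0.169  0.066]
gate_base 0.78 [279. 177.] [ 0.611 -0.18   0.   ]
gate_base 0.57 [313. 190.] [ 0.608 -0.166  0.   ]
red_top 0.53 [206. 237.] [0.627 0.162 0.082]
red_top 0.56 [185. 173.] [0.632 0.208 0.082]
wax_tin 0.74 [273. 206.] [ 0.571 -0.067  0.   ]
wax_tin 0.53 [277. 200.] [ 0.574 -0.059  0.   ]
-4.122237961961603 -3.545781881516058
```

View pics/c3.png

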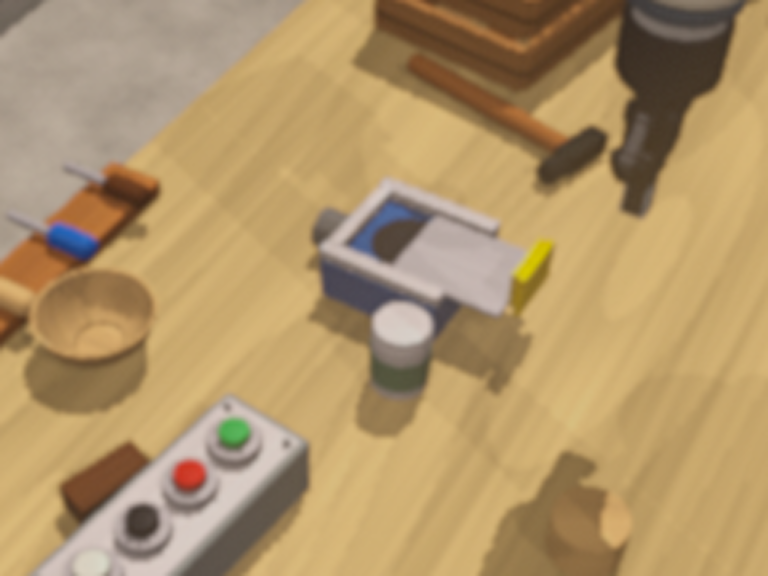

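The side view shows the red button out and the gate still open. The tab is at (532,275) and the fingers hang in front of it. I'll go down in front of the tab and push along the port's +x axis, about -4° in yaw.

```bash

python3 -m pendant '[0,0,-1,0,0,0,-1,0,0,-1,0,0,0,-1,0,0,-1,0,0,0,-1,0,0,-1,0,0,0,-1,0,0,-1,0,0,-0.5,-1]'
python3 -m pendant '[0,0,-0.8,0,0,0,-1,0.8,0,0,0,0,0,-1,0.8,0,0,0,0,0,-1,0,0,0,0,0,0,-1]'
python3 -m pendant '[0.4,-0.03,0,0,0,0,-1,0.4,-0.03,0,0,0,0,-1,0.4,-0.03,0,0,0,0,-1,0.4,-0.03,0,0,0,0,-1]'
```

```text
time_s: 13.92
ee_pos: [0.4239, -0.1655, 0.0749]
eef_rot: [0.0, 1.0, -0.03, 0.0]
wrist_force: [0.4, -0.6, -0.1]
grip_width: -0.001
grip_force: 0.0
time_s: 14.42
ee_pos: [0.4585, -0.1659, 0.0604]
eef_rot: [0.001, 1.0, -0.029, 0.002]
wrist_force: [0.1, 0.5, 0.8]
grip_width: -0.003
grip_force: 0.0
time_s: 14.92
ee_pos: [0.4874, -0.1676, 0.0594]
eef_rot: [-0.0, 1.0, -0.03, -0.001]
wrist_force: [-3.2, 1.3, 1.9]
grip_width: 0.001
grip_force: 1.5
```

```bash

python3 -m pendant '[0.4,-0.03,0,0,0,0,-1,0.4,-0.03,0,0,0,0,-1,0.4,-0.03,0,0,0,0,-1,0.4,-0.03,0,0,0,0,-1]'
python3 - <<'E'
from h import *
for n in("side","top"):
    p=read_camera(n)
    for k,z in(("tab_face",.066),("tab_back",.069)):
        for r in pinpoint(p,k)[:1]: print(n,k,r["conf"],onz(p,r["uv"],z).round(3))
E
```

```text
time_s: 15.42
ee_pos: [0.52, -0.1701, 0.0593]
eef_rot: [-0.0, 1.0, -0.03, -0.0]
wrist_force: [-3.0, 2.5, -0.1]
grip_width: 0.0
grip_force: 1.5
side tab_face 0.87 [ 0.535 -0.172  0.066]
side tab_back 0.58 [ 0.54  -0.183  0.069]
top tab_face 0.77 [ 0.536 -0.163  0.066]
top tab_back 0.48 [ 0.545 -0.177  0.069]
```

```bash

python3 -m pendant '[0.15,-0.01,0,0,0,0,-1,0.15,-0.01,0,0,0,0,-1,0,0,0,0,0,0,-1]'
python3 -m pendant '[0.1,-0.01,0,0,0,0,-1,0.1,-0.01,0,0,0,0,-1,0,0,0,0,0,0,-1]'
```

```text
time_s: 16.1
ee_pos: [0.526, -0.1707, 0.0595]
eef_rot: [0.0, 1.0, -0.03, 0.0]
wrist_force: [-1.3, -0.0, 0.4]
grip_width: 0.004
grip_force: 0.6
time_s: 16.48
ee_pos: [0.5297, -0.1709, 0.0594]
eef_rot: [-0.0, 1.0, -0.03, -0.0]
wrist_force: [-3.3, 1.6, 1.6]
grip_width: 0.002
grip_force: 1.2
```

```bash

python3 -m pendant '[0.1,-0.01,0,0,0,0,-1,0.1,-0.01,0,0,0,0,-1,0,0,0,0,0,0,-1]'
python3 -m pendant '[0.1,-0.01,0,0,0,0,-1,0.1,-0.01,0,0,0,0,-1,0,0,0,0,0,0,-1]'
```

```text
time_s: 16.85
ee_pos: [0.5297, -0.1706, 0.0589]
eef_rot: [-0.001, 1.0, -0.03, -0.004]
wrist_force: [-13.8, 0.3, 10.2]
grip_width: 0.002
grip_force: 7.3
time_s: 17.23
ee_pos: [0.5296, -0.1704, 0.0583]
eef_rot: [-0.002, 1.0, -0.03, -0.008]
wrist_force: [-25.7, 0.7, 16.9]
grip_width: -0.002
grip_force: 13.3
```

It's against the stop: no motion while the force rose to 25 N. I'll back off and check.

```bash

python3 -m pendant '[-0.3,0.02,0,0,0,0,-1,-0.6,0.02,0,0,0,0,-1,-1,0,0,0,0,0,-1,-1,0,0,0,0,0,-1,0,0,1,0,0,0,-1]'
python3 -m pendant '[0,0,1,0,0,0,-1,0,0,1,0,0,0,-1,0,0,1,0,0,0,-1,0,0,1,0,0,0,-1,0,0,1,0,0,0,-1]'
python3 -m pendant '[-0.5,-1,0,0,0,0,-1,-0.5,-1,0,0,0,0,-1,-0.5,-1,0,0,0,0,-1,-0.5,-1,0,0,0,0,-1,-0.5,-1,0,0,0,0,-1]'
python3 -m pendant '[0,-1,0,0,0,0,-1,0,-1,0,0,0,0,-1,0,-1,0,0,0,0,-1,0,-1,0,0,0,0,-1,0,0,0,0,0,0,-1]'
python3 - <<'E'
from h import *
p=read_camera("top");q=read_camera("side")
a=cv2.resize(p["image"][110:290,90:430,::-1],None,fx=2.3,fy=2.3,interpolation=2)
cv2.imwrite("pics/c4.png",a)
cv2.imwrite("pics/c5.png",cv2.resize(q["image"][90:330,130:390,::-1],None,fx=2.4,fy=2.4,interpolation=2))
for c in(p,q):
    for k,z in(("tab_face",.066),("gate_base",0)):
        for r in pinpoint(c,k)[:1]: print(k,r["conf"],onz(c,r["uv"],z).round(3))
E
```

```text
time_s: 17.85
ee_pos: [0.4776, -0.1707, 0.0787]
eef_rot: [-0.0, 1.0, -0.03, -0.001]
wrist_force: [0.3, -0.6, -0.2]
grip_width: 0.001
grip_force: 0.0
time_s: 18.48
ee_pos: [0.4803, -0.1713, 0.1805]
eef_rot: [0.0, 1.0, -0.03, 0.001]
wrist_force: [-0.2, -0.4, -0.5]
grip_width: 0.003
grip_force: 0.0
time_s: 19.1
ee_pos: [0.4299, -0.2721, 0.1799]
eef_rot: [0.001, 1.0, -0.03, 0.001]
wrist_force: [0.6, -1.1, -0.7]
grip_width: 0.001
grip_force: 0.0
time_s: 19.73
ee_pos: [0.4299, -0.3526, 0.1794]
eef_rot: [0.0, 1.0, -0.031, 0.0]
wrist_force: [-0.5, 0.4, -0.1]
grip_width: -0.001
grip_force: 0.0
tab_face 0.9 [ 0.546 -0.166  0.066]
gate_base 0.91 [ 0.619 -0.17   0.   ]
tab_face 0.76 [ 0.542 -0.176  0.066]
gate_base 0.79 [ 0.615 -0.172  0.   ]
```

View pics/c4.png

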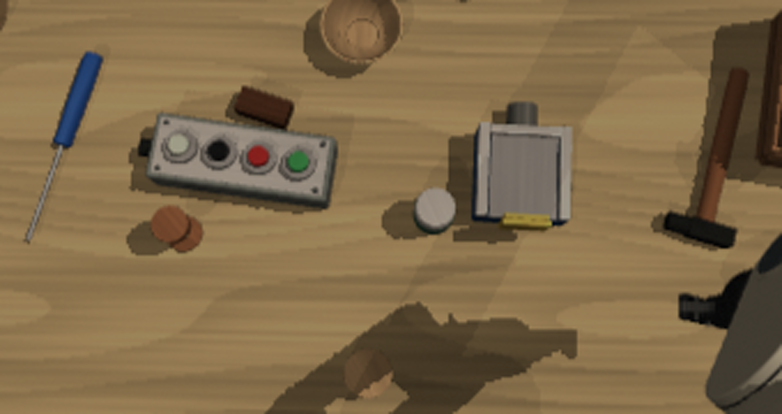

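View pics/c5.png

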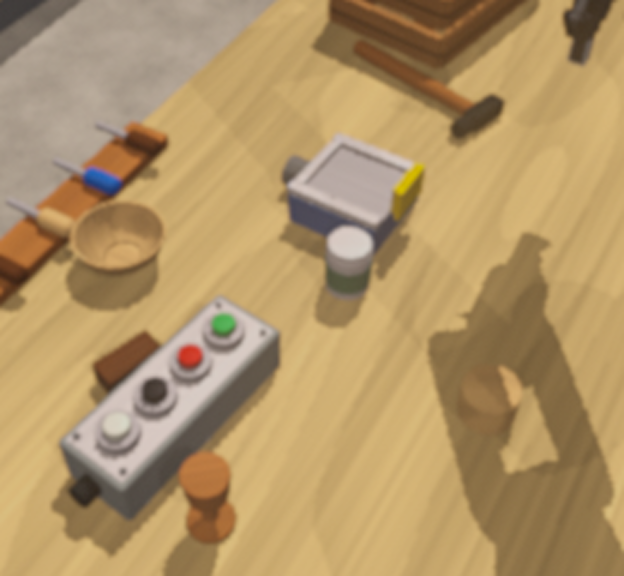

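Both views show the gate slid fully up against the far rail, with the mouth covered and the tab at (525,221) in the top crop. All four buttons are out, every bystander is where it was, and the arm is clear.

```bash
python3 -c "
from bench import *
print(close_job())"
```

```text
the job is handed in; nothing more can be done
None
```

The job is handed in (no verdict was returned): the red button was pressed fully in and came out again, the gate was pushed shut against its stop from the tab's outer face, and the last pictures show every bystander in place and the arm clear.

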